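# Push a jammed billet out of the bundling sleeve

### The job

A short billet of firewood is stuck under the spring hold-down in the steel bundling sleeve. Take the long push stick out of its rest and, without ramming, use it from the infeed-rail side to push the billet through so that it drops out of the far end into the cardboard carton. Then draw the stick out of the sleeve and leave it lying flat on the bare bench top (not back in the rest); do not touch the billet with the gripper, and leave the other things on the bench where they are.

Things in the scene. Friction and masses are not known exactly. Their poses are not given: they have to be found in the camera images.
- stick_center (a point): Centre (half-way up) of the push stick, a plain square wooden bar 240 mm long and 30 x 30 mm, about 130 g; x runs along its length, z up as it lies. Both ends are alike. It starts lying centred in the rest, its underside 22 mm above the bench, and lifts straight out.
- stick: The push stick as a body (see stick_center); origin at the middle of its underside.
- rest: Fixed wooden rest of the stick, 220 (its x, along the stick) x 66 mm; origin at the middle of its underside. Two saddles, 50 mm high with 36 mm slots, open on top, enclose the stick's sides except over its middle 110 mm, where it is free on both sides and 16 mm clear of the base board: the stick can be gripped only there, from above.
- inlet (a point): Middle of the bore's FLOOR at the inlet mouth of the sleeve, a fixed level square steel tube, 85 mm above the bench. x points along the bore from inlet to outlet, y across, z up. Bore 46 wide, 46 high, 160 mm long; walls 4 mm; a 20 mm slot runs along the top (top face 135 mm above the bench). A wooden plinth 70 wide, with a base board 110 mm wide, is below, behind the mouth.
- rail_end (a point): Outer end, on the top face, of the steel infeed rail: 16 mm wide, 10 mm thick, level with the bore floor, it runs 100 mm from here to the inlet; same axes. A stick laid on it slides along it into the bore, and stays by itself when 40 mm or more is in the bore and its middle is over the rail. Fingers can straddle the rail and dip below its top.
- pad (a point): Underside of the spring pad as built, 85 mm past the inlet, 40 mm above the bore floor. The pad (20 mm long) presses on the billet with about 8 N; the drag of the billet, unknown, is very roughly 6 to 15 N until it is past. Then the pad drops 2 mm and stays clear of a stick lying on the floor. Its bracket stands 70 to 100 mm past the inlet, up to 171 mm above the bench.
- outlet (a point): Middle of the bore's floor at the outlet mouth, 160 mm past the inlet; axes as there. The billet tips out here once pushed a little more than half its length past this point; a stick end 10 mm past it clears it surely. A grip at the stick's middle cannot push that far: the stick must be gripped anew nearer its rear end, for instance while it lies on the rail.
- billet_center (a point): Centre of the jammed billet, a square block of wood 70 mm long (its x), 40 x 40 mm, about 80 g. It starts in the bore, its near face 32 to 58 mm past the inlet, lying on the bore floor.
- billet: The jammed billet as a body (see billet_center); origin at the middle of its underside.
- carton: Fixed open cardboard carton below the outlet: 170 x 170 mm outside, 60 mm high, walls and floor 5 mm. Origin at the middle of its underside, x along the sleeve's direction within a few degrees, z up. Its near wall lies under the end of the sleeve.
- offcut: Bystander: a short wooden stick 110 x 30 x 24 mm lying on the bench; origin at the middle of its underside.
- spare: Bystander: a loose billet 70 x 40 x 40 mm like the jammed one, lying on the bench behind the sleeve; origin at the middle of its underside.
- mallet: Bystander: a hammer lying on the bench behind the sleeve.
- mug: Bystander: a white mug, 90 mm high, at the robot's right; origin at its underside.
- jar: Bystander: a glass jar with a steel lid, 100 mm high, at the right, beyond the mug; origin at its underside.
There are look-alikes about, which are no part of the job. What is shaped like the stick but blue is not meant. Leave any blue look-alike of the billet alone.

How it is judged:
On the way, in this order (a step that is already met when the one before it is completed fails the run):
1. the stick, lying in line in the sleeve's inlet, presses on the billet (contact force between stick and billet above 1.5 N and angle between the x axis of stick_center and the x axis of inlet, either way round below 0.2 rad and x of stick_center in the frame of inlet below 0.06 m and x of billet_center in the frame of inlet above 0.06 m), for 0.1 s.
2. the billet has dropped out of the outlet into the carton (x of billet_center in the frame of carton between -0.085 and 0.085 m and y of billet_center in the frame of carton between -0.085 and 0.085 m and height (world z) of billet_center below 0.055 m), for 0.2 s.
At the end, for the whole second after the job is handed in: The billet lies at rest inside the carton (its centre within the carton's 170 mm outline and below 55 mm); the push stick lies flat and at rest on the bench, out of the sleeve, its centre below 22 mm and its length level within about 6 degrees (all of step 2 and linear speed of each of billet, stick below 0.02 m/s and height (world z) of stick_center below 0.022 m and angle between stick_center's own x axis and vertical between 1.46 and 1.68 rad); the robot touches nothing.
It fails at once if the gripper or arm touches the billet (contact force between any of the fingers, the arm and billet above 0.5 N).
It fails at once if the billet is rammed (stick presses on it with more than 45 N) (contact force between stick and billet above 45 N).
It fails at once if a bystander is shifted by more than 30 mm (distance of any of offcut, spare, mallet, mug, jar from where it was at the start of the episode above 0.03 m).
It also fails if it takes over 58 s, if anything falls off the work surface, if the arm or the gripper's body presses on something with over 40 N, if the wrist force passes 120 N, or if a joint passes its speed limit or range.

### The arm

A 6-joint arm with a two-finger parallel gripper is mounted at the origin on the work surface. World frame = base frame: x ahead of the robot, y to its left, z up, the work surface at z = 0. Lengths are in m, angles in rad, forces in N, time in s.
With the tool pointing down it reaches from about 0.25 to 0.725 m from the base axis. Payload 4 kg.
Tool frame: the origin (TCP) lies midway between the tips of the shut fingers; the grasp point (between the pads) lies 19 mm behind it; z points along the fingers, y is the line along which they close (so a half turn about z gives the same grasp; the last joint's range is limited). The gripper opens to 85 mm and grips with 20 to 120 N. Pads are 22 mm wide; open, the fingers measure 114 mm over their backs; the gripper's body (76 mm by 85 mm) begins 54 mm behind the grasp point. The pads swing forward as they close: fully open they stand 13 mm farther back than shut.
Start: joints at [1.13, 0.241, 0.005, 1.335, 0, 1.571], TCP at [0.213, 0.452, 0.205] pointing down, gripper open.
Joint ranges: [-2.72, 2.72], [-1.05, 1.87], [-1.09, 1.28], [-1.99, 2.15], [-1.42, 1.44], [-3.14, 3.14]. Speed limits (rad/s): [2.79, 2.79, 3.14, 3.14, 3.14, 3.14].

### API

Orientations are given as a unit quaternion [x, y, z, w].
In Python, from workcell import monitor, vision, job gives the robot as it stands.
- The arm moves only by the tool move_arm, never from a script. Its argument "moves" is a list that holds one entry, the list of rows, each a list of 5 numbers: the shift along the world's x, y, z in m, then the turn about the world's z in degrees, then the opening in per cent of the stroke, from 0 (shut) to 100 (fully open). In form: [[[x, y, z, turn, gripper], ...]]. A call has 1 to 5 rows; each row is the pose to reach, as a shift and turn from the pose commanded when the call began; what a row does not reach only later rows make up. A row lasts 1/8 s, in which the tool goes at most 62.5 mm and 10.7 degrees, less where a joint would pass 70% of its speed; a pose out of reach is approached as far as the arm can. A call with a gripper value outside its range is refused whole. The fingers move at their own pace and stop on an object; the grip force is fixed at half the most. Time passes only in rows, so rows that repeat a pose let the fingers close. It gives the time, the measured TCP pose, the force, the opening and the grip force at its end, in the units of the state.
- monitor.get_obs(): the state, without advancing time (a new reading comes with each control period).
- vision.camera(name): name is "scene" or "top" or "wrist"; returns a dict with "color" (420x560x3 uint8, red, green, blue), "camera_matrix" (3x3 intrinsics, pixels), "eye" and "attitude" of the camera in the world; the wrist camera has in their place "hand_eye" (4x4, takes a point from camera to tool coordinates, whose origin is the TCP and whose axes are the flange's). Camera axes: x right, y up, looking along -z (the intrinsics and any distortion apply to the point x, -y, -z); pixel columns grow to the right and rows downward; lengths in m; the calibration is good to about 2 mm. A picture is of the moment at which its call begins: read the wrist's pose just before it. There is no depth.
- job.job_done(): hands the job in; it is judged then, once.
The state is a dict: "clock": time; "joint_pos": joint angles; "joint_vel": joint speeds; "tau": joint torques, N m; "eef_pos": TCP position; "tool_rot": TCP orientation; "ft_force": force on the tool from outside, world axes, zero at the start; "ft_torque": the same for the moment, N m; "grip_width": finger opening in m; "grasp_force": force on a finger pad.
Only numpy, scipy, OpenCV 4.12 (cv2) and the standard library are available. Lean on these libraries where they do the work, as an engineer would, in place of code of your own. Each camera call takes 0.05 s, during which the arm holds its last target. There are 200 camera calls.

## Working session

There is one attempt and no reset: what is moved stays moved. The work goes in short steps, Python scripts to look and compute and a tool call to move; the robot and the scene stay as the last step left them, time stands still between calls to the robot, and variables do not carry over. Pictures are saved under pics/ and viewed, at most 10 in all, crops included, and the job is handed in when it is done.

Besides the shell and the picture viewer there is one more tool, called after "Call:" by a JSON object that holds its "op" and its "data", one argument or row to a line. move_arm: Moves the arm, as the interface text tells. Its arguments: {"type":"object","properties":{"moves":{"type":"array","items":{"type":"array","items":{"type":"array","items":{"type":"number"}}}}},"required":["moves"]}

```bash
ls; mkdir -p pics
cat > h.py <<'E'
import numpy as np, cv2, pickle
from workcell import monitor, vision, job
def snap(name,fn):
    o=monitor.get_obs(); c=vision.camera(name); c['obs']=o
    cv2.imwrite(f'pics/{fn}.png',c['color'][:,:,::-1]); pickle.dump(c,open(f'pics/{fn}.pkl','wb')); return c
E
python3 - <<'E'
from h import *
for n in ['top','scene']:
    c=snap(n,n+'0'); print({k:(v if k not in('color','obs') else '') for k,v in c.items()})
print(c['obs'])
E
```

```text
pics
{'color': '', 'camera_matrix': array([[444.04716174,   0.        , 280.31047834],
       [  0.        , 444.04716174, 209.96830442],
       [  0.        ,   0.        ,   1.        ]]), 'eye': array([ 0.4709445 , -0.02482278,  1.25502139]), 'attitude': array([-0.02845241,  0.02372754,  0.71329049, -0.69988867]), 'obs': ''}
{'color': '', 'camera_matrix': array([[421.43600589,   0.        , 284.67782824],
       [  0.        , 421.43600589, 215.01308824],
       [  0.        ,   0.        ,   1.        ]]), 'eye': array([ 0.8557121 , -0.52768155,  1.10222567]), 'attitude': array([0.25726282, 0.07744524, 0.27997671, 0.92164588]), 'obs': ''}
{'clock': 0.05, 'joint_pos': array([1.12997921e+00, 2.41423294e-01, 3.72346260e-03, 1.33517716e+00,
       6.33824038e-06, 1.57078028e+00]), 'joint_vel': array([-7.17322119e-05, -1.76009890e-03,  1.13989463e-03, -3.99320533e-04,
       -1.78816389e-04, -5.06355185e-04]), 'tau': array([ 5.91972675e-04, -3.73491096e+01,  2.53292513e+01,  1.09847190e-02,
        5.22538028e-05,  1.23439844e-05]), 'eef_pos': array([0.21304822, 0.45158957, 0.20440755]), 'tool_rot': array([ 2.18620370e-01,  9.75809434e-01, -1.01446946e-03, -2.30546547e-04]), 'ft_force': array([0.57057695, 0.27496628, 0.14493821]), 'ft_torque': array([-0.00146884, -0.00973572, -0.02528905]), 'grasp_force': 0.0, 'grip_width': 0.08555428337562106}
```

View pics/top0.png

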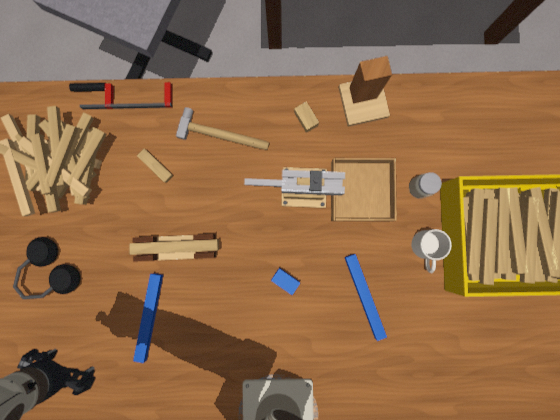

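View pics/scene0.png

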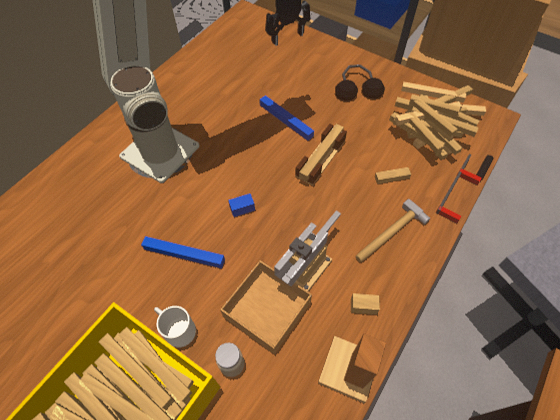

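The top view shows the rest with the wooden stick at about (174,246), and the sleeve running from the rail end (246,182) to the outlet (345,182). The carton is at (364,189). Things that could be taken for the stick are the blue bars at (148,318) and (365,297), the offcut at (155,166) and the sticks in the pile at the left. I choose the wooden bar in the rest and check it in one close crop.

Run:
```python
from h import *
im=cv2.imread('pics/top0.png')
a=cv2.resize(im[155:225,240:400],None,fx=5,fy=5,interpolation=cv2.INTER_CUBIC)
b=cv2.resize(im[225:270,120:230],None,fx=5,fy=5,interpolation=cv2.INTER_CUBIC)
o=np.zeros((580,800,3),np.uint8);o[:350]=a;o[352:577,:550]=b
cv2.imwrite('pics/crop1.png',o)
```

```text
(no output)
```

View pics/crop1.png

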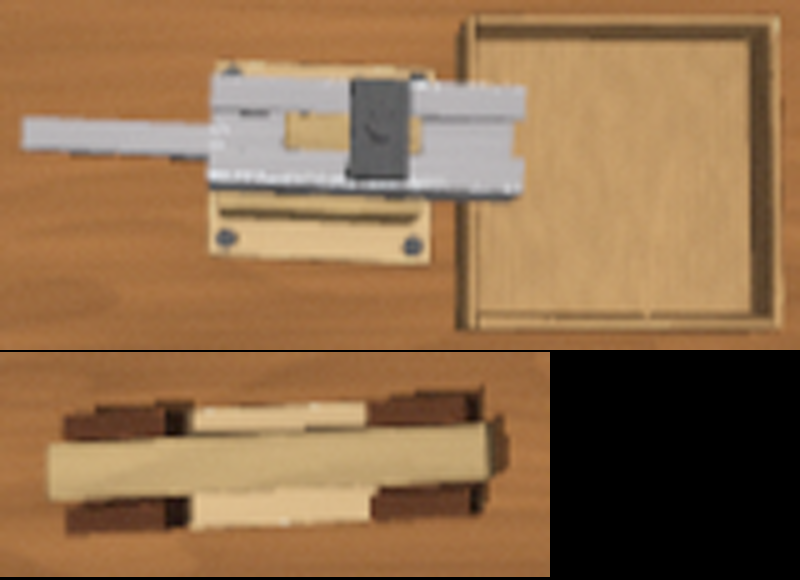

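The crop confirms the plain wooden bar in the rest, with end mid-edges at crop pixels (48,472) and (490,451). The rail end is at (22,133). The tube's top face runs from x=210 (y 75 to 188) to x=525 (y 87 to 198), and the billet's near edge in the slot is at x=285.

```bash
cat >> h.py <<'E'
from scipy.spatial.transform import Rotation as R
def ray(c,uv,z,flip=True):
    K=c['camera_matrix']; d=np.array([(uv[0]-K[0,2])/K[0,0],-(uv[1]-K[1,2])/K[1,1],-1.])
    if 'eye' in c: Rm=R.from_quat(c['attitude']).as_matrix(); e=c['eye']
    else:
        Rt=R.from_quat(c['obs']['tool_rot']).as_matrix(); H=np.array(c['hand_eye']); Rm=Rt@H[:3,:3]; e=Rt@H[:3,3]+c['obs']['eef_pos']
    d=Rm@d; return e+d*(z-e[2])/d[2]
def proj(c,P):
    K=c['camera_matrix']
    if 'eye' in c: Rm=R.from_quat(c['attitude']).as_matrix(); e=c['eye']
    else:
        Rt=R.from_quat(c['obs']['tool_rot']).as_matrix(); H=np.array(c['hand_eye']); Rm=Rt@H[:3,:3]; e=Rt@H[:3,3]+c['obs']['eef_pos']
    p=Rm.T@(np.asarray(P)-e); return K[0,2]-K[0,0]*p[0]/p[2],K[1,2]+K[1,1]*p[1]/p[2]
E
python3 - <<'E'
from h import *
c=pickle.load(open('pics/top0.pkl','rb'))
s=lambda x,y:((x+.5)/5-.5+240,(y+.5)/5-.5+155)
t=lambda x,y:((x+.5)/5-.5+120,(y-352+.5)/5-.5+225)
L=lambda n,p:print(n,np.round(p,4))
A=ray(c,t(48,472),.052);B=ray(c,t(490,451),.052);L('stick',[A,B,(A+B)/2]);print(np.linalg.norm(A-B),np.degrees(np.arctan2(*(B-A)[[1,0]])))
r=ray(c,s(22,133),.085);L('rail',r)
i1,i2,o1,o2=[ray(c,s(*p),.135) for p in[(210,75),(210,187),(525,87),(525,198)]]
L('inlet',(i1+i2)/2);L('outlet',(o1+o2)/2);print(np.linalg.norm(i1-i2),np.linalg.norm(o1-o2),np.linalg.norm(i1-o1),np.linalg.norm((i1+i2)/2-r-[0,0,.05]))
d=(o1+o2-i1-i2)[:2];print(np.degrees(np.arctan2(d[1],d[0]))); d2=(o1+o2)[:2]/2-r[:2];print('railtooutlet',np.linalg.norm(d2),np.degrees(np.arctan2(d2[1],d2[0])))
b=ray(c,s(285,130),.125);L('billet near',b);print(np.linalg.norm(b[:2]-((i1+i2)/2)[:2]))
for u in[(470,175),(778,172)]:L('carton',ray(c,s(*u),.06))
E
```

```text
stick [[0.463  0.3932 0.052 ]
 [0.4699 0.1537 0.052 ]
 [0.4665 0.2734 0.052 ]]
0.23962444890038886 -88.3590756905874
rail [0.636  0.0772 0.085 ]
inlet [ 0.6281 -0.0228  0.135 ]
outlet [ 0.6191 -0.1825  0.135 ]
0.05736388552974629 0.05675081917203191 0.16030846146459551 0.10028602056014918
-93.23742162682865
railtooutlet 0.2602716768480739 -93.72238602255702
billet near [ 0.6293 -0.0612  0.125 ]
0.03845405426247608
carton [ 0.6119 -0.1628  0.06  ]
carton [ 0.6102 -0.3292  0.06  ]
```

Call:
{"op": "move_arm", "data": {
  "moves": [
    [[0.05,-0.035,0,-10.5,100],[0.1,-0.07,0,-21,100],[0.15,-0.105,0,-31.5,100],[0.2,-0.14,0,-42,100],[0.2535,-0.178,-0.02,-52.5,100]]
  ]
}}

```text
clock: 0.72
eef_pos: [0.4644, 0.2768, 0.188]
tool_rot: [0.63, 0.777, 0.001, 0.0]
ft_force: [0.6, 2.0, 0.4]
grip_width: 0.085
grasp_force: 0.0
```

Call:
{"op": "move_arm", "data": {
  "moves": [
    [[0,0,0,-10.6,100],[0,0,0,-10.6,100]]
  ]
}}

```text
clock: 0.98
eef_pos: [0.4622, 0.2766, 0.1862]
tool_rot: [0.697, 0.717, -0.001, -0.0]
ft_force: [-0.2, 0.2, 0.2]
grip_width: 0.0853
grasp_force: 0.0
```

Run:
```python
from h import *
c=snap('wrist','w1'); o=c['obs'];M=R.from_quat(o['tool_rot']).as_matrix()
print(o['clock'],o['eef_pos'],np.degrees(np.arctan2(M[1,1],M[0,1])),o['joint_pos'],c['hand_eye'])
```

```text
0.975 [0.46216051 0.27661417 0.18619374] 1.6662445636282814 [5.39243708e-01 3.27376200e-01 7.31114392e-02 1.31847373e+00
 1.46821054e-04 2.08095771e+00] [[-1.16377005e-03  9.48810264e-01  3.15844468e-01  8.01040492e-02]
 [ 9.99999286e-01  1.18995989e-03  1.09937210e-04  7.12890390e-05]
 [-2.71532694e-04  3.15844370e-01 -9.48810972e-01 -1.68511183e-01]
 [ 0.00000000e+00  0.00000000e+00  0.00000000e+00  1.00000000e+00]]
```

View pics/w1.png

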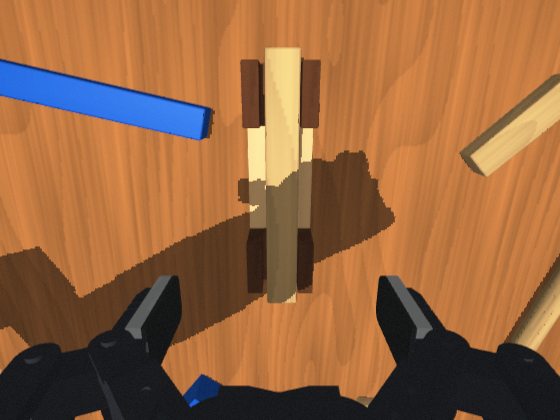

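Run:
```python
from h import *
c=pickle.load(open('pics/w1.pkl','rb'))
for p in[(283,47),(282.5,293),(282,303)]: print(ray(c,p,.052))
print(proj(c,[.4665,.2734,.052]))
```

```text
[0.46240689 0.394107   0.052     ]
[0.46920681 0.16707286 0.052     ]
[0.46906728 0.15529366 0.052     ]
(np.float64(283.22664376197685), np.float64(191.85519092445315))
```

The wrist view shows the stick in the rest at columns 265 to 300, with its ends at rows 47 and 303. It agrees with the top view within 1.5 mm.

Call:
{"op": "move_arm", "data": {
  "moves": [
    [[0.004,-0.0025,-0.05,0,100],[0.004,-0.0025,-0.1,0,100],[0.004,-0.0025,-0.145,0,100],[0.004,-0.0025,-0.165,0,100],[0.004,-0.0025,-0.165,0,100]]
  ]
}}

```text
clock: 1.65
eef_pos: [0.4638, 0.2751, 0.0205]
tool_rot: [0.695, 0.719, -0.002, -0.001]
ft_force: [0.0, -0.5, -0.2]
grip_width: 0.0853
grasp_force: 0.0
```

Call:
{"op": "move_arm", "data": {
  "moves": [
    [[0.002,-0.001,0,0,100],[0.002,-0.001,0,0,0],[0.002,-0.001,0,0,0],[0.002,-0.001,0,0,0],[0.002,-0.001,0,0,0]]
  ]
}}

```text
clock: 2.28
eef_pos: [0.4663, 0.2742, 0.0229]
tool_rot: [0.697, 0.717, -0.001, -0.001]
ft_force: [-5.6, -0.4, 8.2]
grip_width: 0.027
grasp_force: 58.5
```

Call:
{"op": "move_arm", "data": {
  "moves": [
    [[0,0,0,0,0],[0,0,0,0,0],[0,0,0,0,0]]
  ]
}}

```text
clock: 2.65
eef_pos: [0.4663, 0.2742, 0.0229]
tool_rot: [0.697, 0.717, -0.001, -0.001]
ft_force: [-4.5, -0.1, 9.0]
grip_width: 0.0269
grasp_force: 58.6
```

Call:
{"op": "move_arm", "data": {
  "moves": [
    [[0,0,0.03,0,0],[0,0,0.07,0,0],[0,0,0.11,0,0],[0.02,-0.02,0.12,0,0],[0.04,-0.04,0.12,-2,0]]
  ]
}}

```text
clock: 3.28
eef_pos: [0.5092, 0.2342, 0.1438]
tool_rot: [0.709, 0.705, 0.001, 0.001]
ft_force: [-0.1, -0.2, -1.5]
grip_width: 0.0268
grasp_force: 59.2
```

Call:
{"op": "move_arm", "data": {
  "moves": [
    [[0.03,-0.028,0,-1,0],[0.065,-0.06,0,-2,0],[0.1,-0.09,0,-3,0],[0.125,-0.115,0,-3.1,0],[0.1314,-0.122,0,-3.1,0]]
  ]
}}

```text
clock: 3.9
eef_pos: [0.6404, 0.11, 0.1412]
tool_rot: [0.729, 0.684, -0.0, -0.0]
ft_force: [-0.5, 0.7, -1.5]
grip_width: 0.0266
grasp_force: 59.3
```

Run:
```python
from h import *
c=snap('wrist','w2');o=c['obs'];M=R.from_quat(o['tool_rot']).as_matrix()
print(o['clock'],o['eef_pos'],np.degrees(np.arctan2(M[1,1],M[0,1])),o['ft_force'],o['grip_width'])
t=snap('top','top2')
cv2.imwrite('pics/c2.png',np.vstack([cv2.resize(c['color'],None,fx=.8,fy=.8)[:,:,::-1],cv2.resize(t['color'][150:230,190:350],(448,224),interpolation=cv2.INTER_CUBIC)[:,:,::-1]]))
```

```text
3.9 [0.64042933 0.10997768 0.14115177] -3.616262053048613 [-0.52701541  0.68379072 -1.47889242] 0.026636293906969716
```

View pics/c2.png

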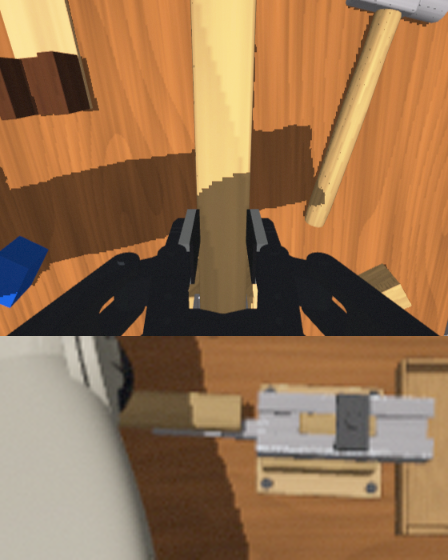

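The stick is held square in the fingers. In the top view its front end is at about (276,177), just short of the inlet and above the rail.

Run:
```python
from h import *
t=pickle.load(open('pics/top2.pkl','rb'))
im=t['color'][150:230,190:350][:,:,::-1]
s=lambda x,y:((x+.5)/2.8-.5+190,(y-336+.5)/2.8-.5+150)
for p in[(242,412),(242,394),(242,430),(130,390)]:print(ray(t,s(*p),.170))
a=np.radians(-93.6);f=np.array([.6404,.11])+.12*np.array([np.cos(a),np.sin(a)]);print('pred front',f)
```

```text
[ 0.63332311 -0.00949455  0.17      ]
[ 0.64930878 -0.00978227  0.17      ]
[ 0.61737178 -0.00920745  0.17      ]
[0.65483395 0.08889858 0.17      ]
pred front [ 0.63286514 -0.00976321]
```

Call:
{"op": "move_arm", "data": {
  "moves": [
    [[-0.0025,0,-0.02,0,0],[-0.0025,0,-0.035,0,0],[-0.0025,0,-0.047,0,0],[-0.0025,0,-0.0515,0,0],[-0.0025,0,-0.0515,0,0]]
  ]
}}

```text
clock: 4.62
eef_pos: [0.6368, 0.1123, 0.0904]
tool_rot: [0.728, 0.686, -0.0, -0.0]
ft_force: [-1.0, -0.2, -1.2]
grip_width: 0.0268
grasp_force: 59.3
```

Run:
```python
from h import *
t=snap('top','top3');c=snap('scene','sc3');o=c['obs'];print(o['eef_pos'],o['ft_force'])
a=cv2.resize(t['color'][160:205,230:300],None,fx=8,fy=8,interpolation=cv2.INTER_CUBIC)[:,:,::-1]
u,v=proj(c,[.63,-.02,.1]);u,v=int(u),int(v);print(u,v)
b=cv2.resize(c['color'][v-25:v+15,u-35:u+35],None,fx=8,fy=5.5,interpolation=cv2.INTER_CUBIC)[:,:,::-1]
cv2.imwrite('pics/c3.png',np.vstack([a,b]))
```

```text
[0.6372193  0.11225812 0.09093249] [-0.09737403 -0.86774358 -0.0539479 ]
319 233
```

View pics/c3.png

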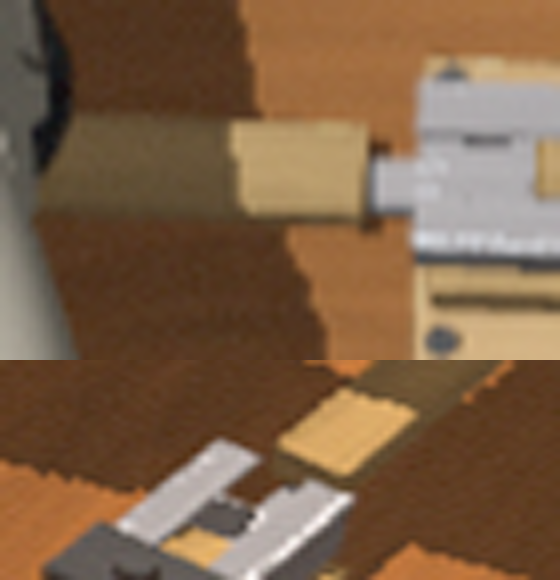

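Run:
```python
from h import *
t=pickle.load(open('pics/top3.pkl','rb'))
s=lambda x,y:((x+.5)/8-.5+230,(y+.5)/8-.5+160)
print('front',[ray(t,s(367,y),.120).round(4) for y in(122,168.5,215)])
print('back',[ray(t,s(70,y),.120).round(4) for y in(114,211)])
print('rail',[ray(t,s(395,y),.085).round(4) for y in(156,208)])
print('tube',[ray(t,s(418,y),.135).round(4) for y in(80,230,238)])
```

```text
front [array([ 0.6461, -0.0072,  0.12  ]), array([ 0.631 , -0.0069,  0.12  ]), array([ 0.6159, -0.0066,  0.12  ])]
back [array([0.6506, 0.0886, 0.12  ]), array([0.6191, 0.089 , 0.12  ])]
rail [array([ 0.6399, -0.0157,  0.085 ]), array([ 0.6225, -0.0154,  0.085 ])]
tube [array([ 0.6569, -0.0239,  0.135 ]), array([ 0.6089, -0.023 ,  0.135 ]), array([ 0.6063, -0.0229,  0.135 ])]
```

Call:
{"op": "move_arm", "data": {
  "moves": [
    [[0,0,-0.0025,0,0],[-0.0006,-0.01,-0.0025,0,0],[-0.0012,-0.02,-0.0025,0,0],[-0.0018,-0.03,-0.0025,0,0],[-0.0025,-0.04,-0.0025,0,0]]
  ]
}}

```text
clock: 5.35
eef_pos: [0.6344, 0.071, 0.0882]
tool_rot: [0.728, 0.685, 0.0, 0.0]
ft_force: [-0.8, 0.4, -0.5]
grip_width: 0.0268
grasp_force: 59.3
```

Call:
{"op": "move_arm", "data": {
  "moves": [
    [[-0.0001,-0.002,0,0,0],[-0.0002,-0.004,0,0,0],[-0.0004,-0.006,0,0,0],[-0.0005,-0.008,0,0,0],[-0.0006,-0.01,0,0,0]]
  ]
}}

```text
clock: 5.98
eef_pos: [0.6338, 0.0622, 0.0881]
tool_rot: [0.728, 0.686, -0.0, -0.0]
ft_force: [-0.3, -0.4, -1.4]
grip_width: 0.0268
grasp_force: 59.3
```

Call:
{"op": "move_arm", "data": {
  "moves": [
    [[-0.0001,-0.0015,0,0,0],[-0.0002,-0.003,0,0,0],[-0.0003,-0.0045,0,0,0],[-0.0004,-0.006,0,0,0],[-0.0004,-0.007,0,0,0]]
  ]
}}

```text
clock: 6.6
eef_pos: [0.6335, 0.0574, 0.0883]
tool_rot: [0.728, 0.686, 0.002, -0.002]
ft_force: [-0.3, 8.2, -1.0]
grip_width: 0.0267
grasp_force: 59.5
```

Call:
{"op": "move_arm", "data": {
  "moves": [
    [[-0.0002,-0.003,0,0,0],[-0.0004,-0.006,0,0,0],[-0.0006,-0.009,0,0,0],[-0.0008,-0.012,0,0,0],[-0.001,-0.015,0,0,0]]
  ]
}}

```text
clock: 7.22
eef_pos: [0.6331, 0.0454, 0.0886]
tool_rot: [0.727, 0.687, 0.004, -0.003]
ft_force: [0.1, 13.1, -1.2]
grip_width: 0.0269
grasp_force: 59.4
```

Call:
{"op": "move_arm", "data": {
  "moves": [
    [[-0.0002,-0.003,0,0,0],[-0.0004,-0.006,0,0,0],[-0.0006,-0.009,0,0,0],[-0.0008,-0.012,0,0,0],[-0.001,-0.015,0,0,0]]
  ]
}}

```text
clock: 7.85
eef_pos: [0.6321, 0.0304, 0.0886]
tool_rot: [0.727, 0.687, 0.004, -0.003]
ft_force: [0.3, 12.4, -1.5]
grip_width: 0.0271
grasp_force: 59.4
```

Call:
{"op": "move_arm", "data": {
  "moves": [
    [[-0.0002,-0.0035,0,0,0],[-0.0004,-0.007,0,0,0],[-0.0006,-0.0105,0,0,0],[-0.0008,-0.014,0,0,0],[-0.001,-0.0175,0,0,0]]
  ]
}}

```text
clock: 8.48
eef_pos: [0.631, 0.0128, 0.0885]
tool_rot: [0.727, 0.687, 0.004, -0.003]
ft_force: [1.8, 11.9, -0.7]
grip_width: 0.0266
grasp_force: 59.4
```

Call:
{"op": "move_arm", "data": {
  "moves": [
    [[-0.0002,-0.0035,0,0,0],[-0.0004,-0.007,0,0,0],[-0.0006,-0.0105,0,0,0],[-0.0008,-0.013,0,0,0],[-0.0008,-0.013,0,0,0]]
  ]
}}

```text
clock: 9.1
eef_pos: [0.6297, -0.0058, 0.0881]
tool_rot: [0.728, 0.685, -0.0, 0.0]
ft_force: [0.2, 0.5, -1.3]
grip_width: 0.027
grasp_force: 59.3
```

Call:
{"op": "move_arm", "data": {
  "moves": [
    [[0,0,-0.002,0,0],[0,0,-0.002,0,80],[0,0,-0.002,0,80],[0,0,-0.002,0,80],[0,0,-0.002,0,80]]
  ]
}}

```text
clock: 9.72
eef_pos: [0.6298, -0.0055, 0.0862]
tool_rot: [0.728, 0.685, 0.0, 0.0]
ft_force: [0.0, -0.1, -0.6]
grip_width: 0.0682
grasp_force: 0.0
```

Call:
{"op": "move_arm", "data": {
  "moves": [
    [[0,0,0,0,80],[0.001,0.016,0,0,80],[0.0022,0.036,0,0,80],[0.0038,0.062,0,0,80],[0.0057,0.092,0,0,80]]
  ]
}}

```text
clock: 10.35
eef_pos: [0.6353, 0.0888, 0.0861]
tool_rot: [0.728, 0.686, 0.0, -0.0]
ft_force: [-0.6, -0.5, -0.3]
grip_width: 0.0685
grasp_force: 0.0
```

Run:
```python
from h import *
t=snap('top','top4');w=snap('wrist','w4');o=w['obs'];print(o['clock'],o['eef_pos'],o['ft_force'],o['grip_width'])
a=cv2.resize(t['color'][155:225,200:350],(560,261),interpolation=cv2.INTER_CUBIC)[:,:,::-1]
cv2.imwrite('pics/c4.png',np.vstack([a,cv2.resize(w['color'],(448,336))[:,:,::-1][:, :] if 0 else cv2.resize(w['color'],(560,336))[:,:,::-1]]))
```

```text
10.4 [0.63540167 0.09333593 0.08606411] [ 0.04897807  2.11678867 -0.28497054] 0.06816738658390513
```

View pics/c4.png

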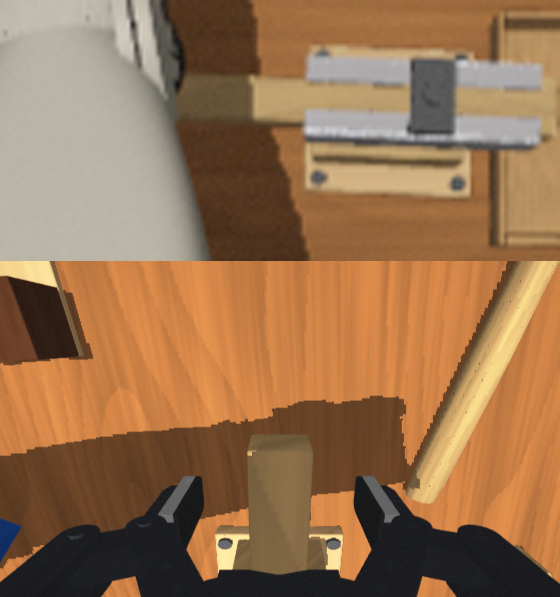

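The stick lies in line on the rail, well inside the bore, and the billet shows at the outlet. The open fingers straddle the stick's rear end centrally.

Call:
{"op": "move_arm", "data": {
  "moves": [
    [[0,0,0,0,80],[0,0,0,0,0],[0,0,0,0,0],[0,0,0,0,0],[0,0,0,0,0]]
  ]
}}

```text
clock: 11.08
eef_pos: [0.6356, 0.086, 0.0866]
tool_rot: [0.728, 0.685, 0.0, 0.0]
ft_force: [0.5, -0.8, 3.1]
grip_width: 0.027
grasp_force: 59.0
```

Call:
{"op": "move_arm", "data": {
  "moves": [
    [[0,0,0.001,0,0],[-0.0003,-0.004,0.001,0,0],[-0.0006,-0.009,0.001,0,0],[-0.0009,-0.014,0.001,0,0],[-0.0012,-0.019,0.001,0,0]]
  ]
}}

```text
clock: 11.7
eef_pos: [0.6341, 0.0672, 0.087]
tool_rot: [0.728, 0.685, -0.0, -0.0]
ft_force: [-0.6, 1.5, -1.1]
grip_width: 0.027
grasp_force: 59.1
```

Call:
{"op": "move_arm", "data": {
  "moves": [
    [[-0.0003,-0.005,0,0,0],[-0.0006,-0.01,0,0,0],[-0.0009,-0.015,0,0,0],[-0.0013,-0.021,0,0,0],[-0.0016,-0.026,0,0,0]]
  ]
}}

```text
clock: 12.32
eef_pos: [0.6325, 0.041, 0.0871]
tool_rot: [0.728, 0.685, -0.0, 0.0]
ft_force: [-0.1, -0.6, -1.3]
grip_width: 0.0266
grasp_force: 59.1
```

Call:
{"op": "move_arm", "data": {
  "moves": [
    [[-0.0003,-0.006,0,0,0],[-0.0007,-0.012,0,0,0],[-0.0011,-0.018,0,0,0],[-0.0015,-0.025,0,0,0],[-0.0018,-0.029,0,0,0]]
  ]
}}

```text
clock: 12.95
eef_pos: [0.6307, 0.012, 0.0871]
tool_rot: [0.728, 0.685, -0.0, 0.0]
ft_force: [-0.8, 1.0, -0.3]
grip_width: 0.0265
grasp_force: 59.1
```

Call:
{"op": "move_arm", "data": {
  "moves": [
    [[0,0,0,0,0],[0,0,0,0,0],[0,0,0,0,0]]
  ]
}}

```text
clock: 13.32
eef_pos: [0.6307, 0.0127, 0.087]
tool_rot: [0.728, 0.686, -0.0, -0.0]
ft_force: [0.2, -1.0, -1.5]
grip_width: 0.0267
grasp_force: 59.1
```

Run:
```python
from h import *
t=snap('top','top5');o=t['obs'];print(o['clock'],o['eef_pos'],o['ft_force'])
cv2.imwrite('pics/c5.png',cv2.resize(t['color'][150:230,230:405],(700,320),interpolation=cv2.INTER_CUBIC)[:,:,::-1])
```

```text
13.325 [0.63070992 0.01270835 0.08703899] [ 0.23374172 -1.04217321 -1.46159475]
```

View pics/c5.png

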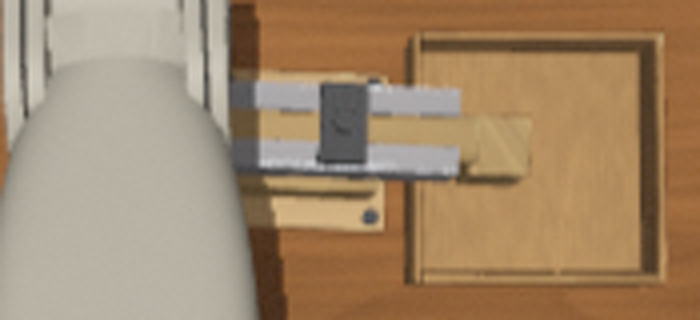

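The billet is out of the tube. It shows as a roughly 40 mm square at (500,148) inside the carton, apparently on end just past the outlet. I draw the stick back.

Call:
{"op": "move_arm", "data": {
  "moves": [
    [[0.0006,0.01,0,0,0],[0.0016,0.025,0,0,0],[0.0031,0.05,0,0,0],[0.0047,0.075,0,0,0],[0.0056,0.09,0,0,0]]
  ]
}}

```text
clock: 14.0
eef_pos: [0.6363, 0.1049, 0.087]
tool_rot: [0.727, 0.686, 0.0, -0.0]
ft_force: [0.1, -0.8, -0.4]
grip_width: 0.0265
grasp_force: 59.1
```

Call:
{"op": "move_arm", "data": {
  "moves": [
    [[0,0,0,0,0],[0,0,-0.001,0,0],[0,0,-0.001,0,80],[0,0,-0.001,0,80],[0,0,-0.001,0,80]]
  ]
}}

```text
clock: 14.62
eef_pos: [0.6364, 0.1019, 0.0861]
tool_rot: [0.728, 0.685, -0.0, 0.0]
ft_force: [0.3, -0.0, 0.4]
grip_width: 0.0684
grasp_force: 0.0
```

Call:
{"op": "move_arm", "data": {
  "moves": [
    [[0,0,0,0,80],[-0.001,-0.016,0,0,80],[-0.0028,-0.045,0,0,80],[-0.0047,-0.075,0,0,80],[-0.0057,-0.092,0,0,80]]
  ]
}}

```text
clock: 15.25
eef_pos: [0.6304, 0.0083, 0.0861]
tool_rot: [0.729, 0.685, -0.0, 0.0]
ft_force: [0.2, 1.0, 0.3]
grip_width: 0.0682
grasp_force: 0.0
```

Call:
{"op": "move_arm", "data": {
  "moves": [
    [[0,0,0,0,80],[0,0,0,0,0],[0,0,0,0,0],[0,0,0,0,0],[0,0,0,0,0]]
  ]
}}

```text
clock: 15.88
eef_pos: [0.6311, 0.0116, 0.0865]
tool_rot: [0.728, 0.686, 0.001, 0.0]
ft_force: [0.9, 2.6, 2.0]
grip_width: 0.027
grasp_force: 59.0
```

Run:
```python
from h import *
t=snap('top','top6');w=snap('wrist','w6');o=t['obs'];print(o['clock'],o['eef_pos'],o['ft_force'],o['grip_width'])
cv2.imwrite('pics/c6.png',np.vstack([cv2.resize(t['color'][150:230,230:405],(560,256),interpolation=cv2.INTER_CUBIC)[:,:,::-1],cv2.resize(w['color'],(560,336))[:,:,::-1]]))
```

```text
15.875 [0.63107008 0.0116138  0.086497  ] [0.87742806 2.59779876 1.99838439] 0.02704150079157595
```

View pics/c6.png

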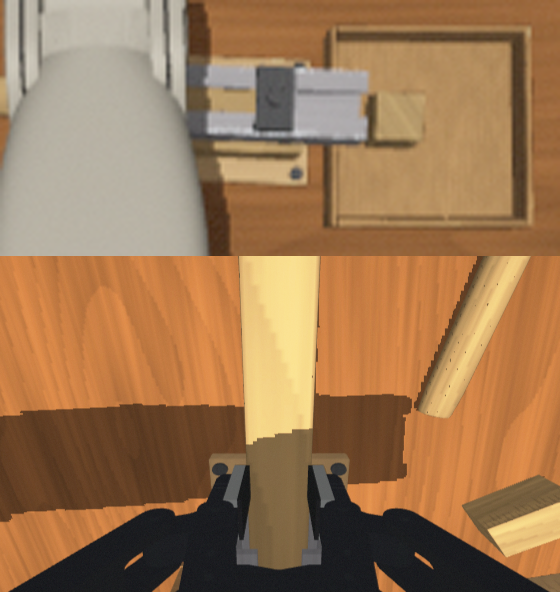

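The billet stands on end in the carton at crop (398,120), clear of the outlet. The stick is gripped at its middle, so I draw it fully out.

Call:
{"op": "move_arm", "data": {
  "moves": [
    [[0.0006,0.01,0.001,0,0],[0.0019,0.03,0.001,0,0],[0.004,0.065,0.001,0,0],[0.0062,0.1,0.001,0,0],[0.0075,0.125,0.001,0,0]]
  ]
}}

```text
clock: 16.6
eef_pos: [0.6376, 0.1382, 0.0865]
tool_rot: [0.727, 0.686, -0.0, -0.0]
ft_force: [-0.0, 0.2, -0.8]
grip_width: 0.0266
grasp_force: 59.1
```

Call:
{"op": "move_arm", "data": {
  "moves": [
    [[0,0.005,0,0,0],[0,0.005,0.02,0,0],[0,0.005,0.05,0,0],[-0.02,0.005,0.07,0,0],[-0.05,0.005,0.07,0,0]]
  ]
}}

```text
clock: 17.23
eef_pos: [0.5897, 0.1399, 0.1591]
tool_rot: [0.729, 0.685, 0.002, 0.001]
ft_force: [0.1, -0.4, -1.0]
grip_width: 0.0266
grasp_force: 59.3
```

Call:
{"op": "move_arm", "data": {
  "moves": [
    [[-0.06,0,0,0,0],[-0.12,0,0,0,0],[-0.18,0,0,0,0],[-0.24,0,0,0,0],[-0.29,0,0,0,0]]
  ]
}}

```text
clock: 17.85
eef_pos: [0.2959, 0.1395, 0.157]
tool_rot: [0.729, 0.685, -0.0, 0.0]
ft_force: [0.3, 1.4, -0.5]
grip_width: 0.0269
grasp_force: 59.4
```

Run:
```python
from h import *
o=monitor.get_obs();print(o['clock'],o['eef_pos'],o['ft_force'])
c=pickle.load(open('pics/top0.pkl','rb'))
for p in[(161,276),(134,360),(272,283),(282,268),(132,261),(217,258)]:print(p,ray(c,p,.02).round(3))
```

```text
17.85 [0.29585329 0.13953169 0.15698612] [ 0.30982213  1.38505916 -0.5105265 ]
(161, 276) [0.386 0.316 0.02 ]
(134, 360) [0.16  0.389 0.02 ]
(272, 283) [0.361 0.009 0.02 ]
(282, 268) [ 0.402 -0.019  0.02 ]
(132, 261) [0.428 0.396 0.02 ]
(217, 258) [0.432 0.16  0.02 ]
```

Call:
{"op": "move_arm", "data": {
  "moves": [
    [[0,0,-0.05,0,0],[0,0,-0.1,0,0],[0,0,-0.135,0,0],[0,0,-0.15,0,0],[0,0,-0.152,0,0]]
  ]
}}

```text
clock: 18.48
eef_pos: [0.2972, 0.1396, 0.0044]
tool_rot: [0.729, 0.685, -0.001, -0.0]
ft_force: [0.0, 0.8, -1.2]
grip_width: 0.0266
grasp_force: 59.5
```

Call:
{"op": "move_arm", "data": {
  "moves": [
    [[0,0,-0.001,0,0],[0,0,-0.001,0,0],[0,0,-0.001,0,0]]
  ]
}}

```text
clock: 18.85
eef_pos: [0.2988, 0.1408, 0.0047]
tool_rot: [0.728, 0.685, 0.001, 0.0]
ft_force: [1.3, -0.1, -1.5]
grip_width: 0.0265
grasp_force: 59.5
```

Call:
{"op": "move_arm", "data": {
  "moves": [
    [[0,0,-0.002,0,0],[0,0,-0.002,0,0],[0,0,-0.002,0,60],[0,0,-0.002,0,80],[0,0,-0.002,0,80]]
  ]
}}

```text
clock: 19.48
eef_pos: [0.2983, 0.1406, 0.0022]
tool_rot: [0.728, 0.685, 0.0, 0.0]
ft_force: [0.4, -0.3, 0.6]
grip_width: 0.0684
grasp_force: 0.0
```

Call:
{"op": "move_arm", "data": {
  "moves": [
    [[0,0,0,0,80],[0,0,0.03,0,80],[0,0,0.08,0,80],[0,0,0.13,0,80],[0,0,0.17,0,80]]
  ]
}}

```text
clock: 20.1
eef_pos: [0.2984, 0.1407, 0.1742]
tool_rot: [0.728, 0.685, 0.001, 0.0]
ft_force: [0.9, 0.6, -0.6]
grip_width: 0.0687
grasp_force: 0.0
```

Call:
{"op": "move_arm", "data": {
  "moves": [
    [[0,0,0.05,0,80],[0,0.06,0.05,0,80],[0,0.12,0.05,0,80],[0,0.18,0.05,0,80],[0,0.18,0.05,0,80]]
  ]
}}

```text
clock: 20.72
eef_pos: [0.2978, 0.3238, 0.2212]
tool_rot: [0.726, 0.687, -0.0, -0.0]
ft_force: [0.0, -1.0, -1.3]
grip_width: 0.0684
grasp_force: 0.0
```

Run:
```python
from h import *
t=snap('top','top7');o=t['obs'];print(o['clock'],o['eef_pos'],o['ft_force'],o['grip_width'])
```

```text
20.725 [0.29776175 0.32377871 0.22116983] [ 0.00200691 -0.95411273 -1.27303119] 0.06836684183792299
```

View pics/top7.png

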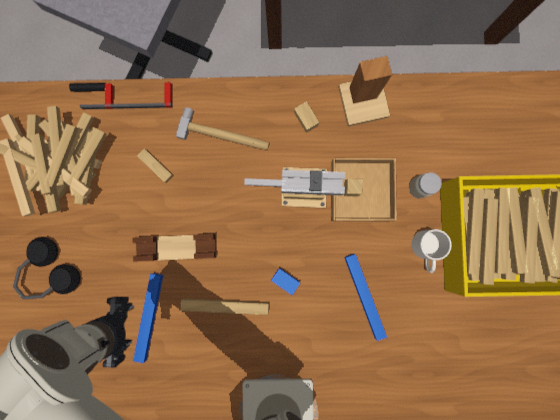

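The stick lies flat on the bare bench at (225,307), and the billet is in the carton at (355,187). The bystanders have not moved and the robot is clear, so I hand in.

```bash
python3 -c "
from workcell import job;print(job.job_done())"
```

```text
the job is handed in; nothing more can be done
None
```

I pushed the billet through into the carton, where it stands on end just past the outlet; the stick lies flat on the bare bench, nothing else appears moved, and the job is handed in at about 21 s with no verdict returned.

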